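# Brake-lever check on a scooter handlebar

### The job

Check both brake levers of the scooter handlebar, one at a time. With the outside of the fingers push the orange lever in from its outer face until it comes up firm against its stop, short of the grip, hold it there for about two seconds without forcing it and let it spring right back; then do the same with the green lever and finish clear of everything. Only push: do not take hold of the levers or reach in behind them, keep off the bar and grips, and leave everything lying around where it is.

Things in the scene. Friction and masses are not known exactly. Their poses are not given: they have to be found in the camera images.
- handlebar: child's scooter handlebar on a stand fixed to the table: a 400 mm bar, 22 mm thick, level, 140 mm above the table, with black 30 mm grips (112 to 208 mm either side of the middle); base plate 170 x 130 x 12 mm; post and clamp block in the middle, 160 mm high. Origin on the table under the bar's middle; y along the bar, x from the bar toward the levers' side (away from the robot), z up.
- orange_lever (a joint): angle of the orange lever, rad: 0 = let go, 0.35 = against its firm stop, still about 15 mm clear of the grip. Vertical pivot, 45 mm along handlebar +x from the bar's centre line and 80 to 94 mm from the bar's middle. A return spring: about 2.5 N at the press point to start, 8 N at the stop.
- orange_press (a point): press point: on the orange blade's outer face (away from the grip), 75 mm outboard of the pivot, mid height of the blade, 140 mm above the table, 71 mm from the bar's centre line when let go; pressing moves it 26 mm toward the grip (handlebar -x). Its axes turn with the lever and equal the handlebar's when let go.
- orange_tip (a point): centre of the round knob (18 mm across, 16 mm tall) at the end of the orange plastic lever, which is on the handlebar's +y side, 96 mm outboard of its pivot. The blade is 16 mm tall, 8 mm thick, straight from 24 to 94 mm outboard of the pivot, with a thin black rubber lining on its inner face (grip side), not to be touched. Axes as for orange_press.
- green_lever (a joint): angle of the green lever, rad: 0 = let go, 0.35 = against its firm stop, still about 15 mm clear of the grip. Vertical pivot, 45 mm along handlebar +x from the bar's centre line and 80 to 94 mm from the bar's middle. A return spring: about 2.5 N at the press point to start, 8 N at the stop.
- green_press (a point): press point: on the green blade's outer face (away from the grip), 75 mm outboard of the pivot, mid height of the blade, 140 mm above the table, 71 mm from the bar's centre line when let go; pressing moves it 26 mm toward the grip (handlebar -x). Its axes turn with the lever and equal the handlebar's when let go.
- green_tip (a point): centre of the round knob (18 mm across, 16 mm tall) at the end of the green plastic lever, which is on the handlebar's -y side, 96 mm outboard of its pivot. The blade is 16 mm tall, 8 mm thick, straight from 24 to 94 mm outboard of the pivot, with a thin black rubber lining on its inner face (grip side), not to be touched. Axes as for green_press.
- tub: clear plastic tub, 110 mm wide, 50 mm tall, loose, beyond the levers; leave alone
- tub_lid: white flat lid, 112 mm wide, 6 mm thick, loose; leave alone
- hex_wrench: small steel wrench, 130 mm, lying loose on the robot's side of the bar; leave alone
- spoon: white plastic spoon, 150 mm, lying loose on the robot's side of the bar; leave alone
- brake_block: spare black rubber brake block, 50 x 14 x 12 mm, lying loose on the stand's base plate; leave alone
- sticky_notes: pad of green sticky notes, 75 x 75 x 12 mm, loose; leave alone
- drink_bottle: purple drink bottle, 68 mm wide, 170 mm tall, loose; leave alone
- helmet: blue scooter helmet, 210 mm wide, 135 mm tall, loose; leave alone

How it is judged:
On the way, in this order (a step that is already met when the one before it is completed fails the run):
1. orange lever pushed in against its stop (over 0.32 rad) by the fingers and held 1 s, green lever untouched (value of joint orange_lever above 0.32 rad and value of joint green_lever below 0.05 rad and contact force between the fingers and orange_lever above 2 N), for 1 s.
2. orange lever let go and sprung back (value of joint each of orange_lever, green_lever below 0.03 rad and contact force between anything else and orange_lever below 0.3 N), for 0.2 s.
3. green lever pushed in against its stop (over 0.32 rad) by the fingers and held 1 s, orange lever let go (value of joint green_lever above 0.32 rad and value of joint orange_lever below 0.05 rad and contact force between the fingers and green_lever above 2 N), for 1 s.
At the end, for the whole second after the job is handed in: both levers have sprung back (each under 0.03 rad) and every loose thing is at rest within 15 mm of where it stood (value of joint each of orange_lever, green_lever below 0.03 rad and linear speed of each of tub, tub_lid, hex_wrench, spoon, brake_block, sticky_notes, drink_bottle, helmet below 0.02 m/s and distance of each of tub, tub_lid, hex_wrench, spoon, brake_block, sticky_notes, drink_bottle, helmet from where it was at the start of the episode below 0.015 m); the robot touches nothing.
It fails at once if a lever forced: more than 40 N on it (contact force between anything else and orange_lever above 40 N or contact force between anything else and green_lever above 40 N).
It fails at once if a lever taken hold of or reached behind: its inner face touched (over 1 N) (contact force between any of the fingers, the arm and orange_lever_c4 above 1 N or contact force between any of the fingers, the arm and green_lever_c4 above 1 N).
It fails at once if both levers pressed together (value of joint each of orange_lever, green_lever above 0.1 rad).
It fails at once if the bar, a grip or the stand pushed or gripped (over 4 N) (contact force between any of the fingers, the arm and handlebar above 4 N).
It fails at once if a loose thing shifted or lifted by more than 15 mm (distance of any of tub, tub_lid, hex_wrench, spoon, brake_block, sticky_notes, drink_bottle, helmet from where it was at the start of the episode above 0.015 m).
It also fails if it takes over 67 s, if anything falls off the work surface, if the arm or the gripper's body presses on something with over 40 N, if the wrist force passes 120 N, or if a joint passes its speed limit or range.

### The arm

A 7-joint arm with a two-finger parallel gripper is mounted at the origin on the work surface. World frame = base frame: x ahead of the robot, y to its left, z up, the work surface at z = 0. Lengths are in m, angles in rad, forces in N, time in s.
With the tool pointing down it reaches from about 0.4 to 0.9 m from the base axis. Payload 5.5 kg.
Tool frame: the origin (TCP) lies at the very end of the fingers, on their centre line; the grasp point (between the pads) lies 19 mm behind it; x points along the fingers, y is the direction in which the jaws open and shut, and the axes are right-handed (so a half turn about x gives the same grasp; the last joint's range is limited). The gripper opens to 92 mm and grips with 3 to 60 N. Pads are 19 mm wide; open, the fingers measure 130 mm over their backs; the gripper's body (75 mm by 190 mm) begins 47 mm behind the grasp point.
Start: joints at [1.446, 0.501, -0.427, 1.55, 0.221, 1.138, -0.21], TCP at [0.246, -0.602, 0.227] pointing down, gripper open.
Joint ranges: [-2.88, 2.88], [-0.31, 2.03], [-1.54, 1.56], [0.2, 2.42], [-1.41, 4.55], [0.19, 2.02], [-2.57, 2.57]. Speed limits (rad/s): [2.57, 2.57, 3.14, 3.14, 3.14, 3.14, 3.14].

### API

Orientations are given as a unit quaternion [x, y, z, w].
In Python, from workcell import * gives the robot as it stands.
- The arm moves only by the shell command python3 -m jog 'ROWS' [FORCE]. ROWS is JSON, a list of rows, each an object of numbers: "tx", "ty", "tz": the shift along the tool's x, y, z in cm; "ax", "ay", "az": the turn, a rotation vector about the tool's x, y, z in rad; "hand": the closure, from -1 (fully open) to 1 (shut). In form: [{"tx": .., "ty": .., "tz": .., "ax": .., "ay": .., "az": .., "hand": ..}, ...]. A call has exactly 8 rows; each row shifts and turns the commanded pose from where the row before left it, along the tool's axes as they then stand; what a row does not reach is not made up. A row lasts 1/8 s, in which the tool goes at most 62.5 mm and 10.7 degrees, less where a joint would pass 70% of its speed; a pose out of reach is approached as far as the arm can. A call is refused whole if a number of a shift passes 6.25 or a number of a turn 0.188, either way. A call with a gripper value outside its range is refused whole. The fingers move at their own pace and stop on an object; FORCE is the grip in N (left out, the last holds). Time passes only in rows, so rows that do not move let the fingers close, or fill a call up. It gives the time, the measured TCP pose, the force and the opening at its end, in the units of the state.
- observe(): the state, without advancing time (a new reading comes with each control period).
- grab_frame(name): name is "side" or "top"; returns the picture (400x640x3 uint8, blue, green, red); there is no depth.
- camera_params(name): a dict with "camera_matrix" (3x3 intrinsics, pixels), "rvec" (rotation vector, rad) and "tvec" (3), from world to camera coordinates, as OpenCV has them. Camera axes: x right, y down, z forward; pixel columns grow to the right and rows downward; lengths in m; the calibration is good to about 2 mm. A picture is of the moment at which its call begins. camera_params takes no time and is no camera call.
- job_done(): hands the job in, once; it reports no verdict.
Trained networks look in the newest picture that a camera, given by its name, has taken for a name from the list of things; names that differ only in an ending like _2 or _b are one class to them, and where a whole thing is asked for, a point or a joint stands for the part that bears it (a point fixed in the world has none). Each returns a list of dicts, best first, with "conf" (0 to 1); they miss things now and then, are a little off and sometimes report something else, mostly with a low value. They report only what shows in the picture. A call takes as long as a camera call.
- boxes_of(target, camera): "extent" ([left, top, right, bottom] in pixels, round what is visible of it).
The state is a dict: "t": time; "joint_positions": joint angles; "dq": joint speeds; "effort": joint torques, N m; "tcp_pos": TCP position; "eef_rot": TCP orientation; "ft_force": force on the tool from outside, world axes, zero at the start; "torque": the same for the moment, N m; "gripper_width": opening from 0.0 (shut) to 1.0 (fully open).
Only numpy, scipy, OpenCV 4.12 (cv2) and the standard library are available. Lean on these libraries where they do the work, as an engineer would, in place of code of your own. Each camera call takes 0.05 s, during which the arm holds its last target. There are 200 camera calls.

## Working session

There is one attempt and no reset: what is moved stays moved. The work goes in short steps, Python scripts to look and compute and a shell command to move; the robot and the scene stay as the last step left them, time stands still between calls to the robot, and variables do not carry over. Pictures are saved under pics/ and viewed, about 8 in all and at most 12, crops included, and the job is handed in when it is done.

```bash
mkdir -p pics
python3 - <<'E'
from workcell import *
import cv2
for c in("side","top"):
    cv2.imwrite(f"pics/{c}0.png",grab_frame(c))
    p=camera_params(c);print(c,p)
    for n in("orange_tip","green_tip","handlebar","orange_press","tub","drink_bottle","helmet"):
        print(n,[(d["conf"],d["extent"]) for d in boxes_of(n,c)[:2]])
print(observe())
E
```

```text
side {'camera_matrix': array([[389.1962352 ,   0.        , 323.13763272],
       [  0.        , 389.1962352 , 198.02906223],
       [  0.        ,   0.        ,   1.        ]]), 'rvec': array([ 0.72440543, -2.47101232,  1.24827492]), 'tvec': array([0.47704708, 0.26195935, 0.78969724])}
orange_tip [(0.83, [242.5, 220.2, 280.1, 247.4])]
green_tip [(0.49, [319.7, 161.5, 341.0, 187.1])]
handlebar [(0.85, [253.3, 163.2, 372.7, 284.1])]
orange_press [(0.87, [240.4, 221.2, 278.4, 247.1])]
tub [(0.55, [224.9, 217.7, 264.7, 252.2]), (0.31, [322.1, 162.2, 342.1, 192.2])]
drink_bottle [(0.82, [357.7, 109.0, 380.9, 160.0])]
helmet [(0.74, [97.2, 274.9, 216.8, 388.1])]
top {'camera_matrix': array([[501.97076331,   0.        , 317.02507313],
       [  0.        , 501.97076331, 201.2931249 ],
       [  0.        ,   0.        ,   1.        ]]), 'rvec': array([ 2.07763241, -2.12380968,  0.25356509]), 'tvec': array([0.03024202, 0.58331455, 1.24498981])}
orange_tip [(0.45, [217.0, 187.1, 259.4, 195.2])]
green_tip [(0.78, [334.3, 186.6, 372.2, 194.9])]
handlebar [(0.93, [208.3, 193.2, 382.9, 258.4]), (
[... 275 characters left out ...]
8, 'joint_positions': array([ 1.44617982,  0.50084126, -0.42699232,  1.5503963 ,  0.22083303,
        1.13826091, -0.21028706]), 'dq': array([ 2.20924990e-03,  4.70167695e-04,  9.96558520e-05,  8.95571728e-05,
       -8.15326115e-04, -2.93516256e-04, -1.88446071e-03]), 'effort': array([ 1.10773958e-04, -5.66371715e+01, -5.80955967e+00, -2.79494119e+01,
       -6.65304624e-02,  2.04830314e-02, -1.01928663e-06]), 'tcp_pos': array([ 0.24583994, -0.60174338,  0.2267664 ]), 'eef_rot': array([ 0.69385819,  0.13623107, -0.69384448,  0.13631488]), 'ft_force': array([-0.31016333, -0.24716358,  0.08839722]), 'torque': array([-0.00392489,  0.01508264,  0.03730872]), 'gripper_width': 0.9973341480492757}
```

View pics/side0.png

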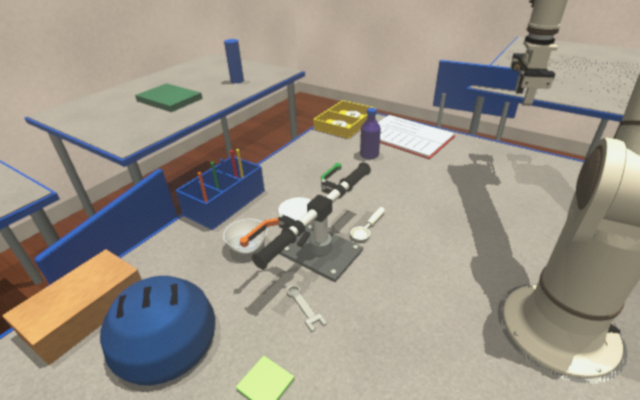

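View pics/top0.png

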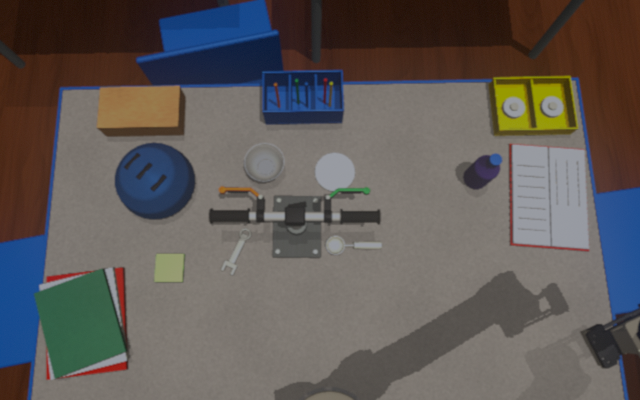

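The side view shows the handlebar with the orange lever at about (262,233) and the green at about (331,174). In the top view, up is +x and left is +y. The bar runs from (210,216) to (380,217), with the orange blade at (222–258,190), the green at (334–369,190) and the tub at (264,163). I'll project these points to the lever height.

```bash
cat > h.py <<'E'
from workcell import *
import cv2, numpy as np
from scipy.spatial.transform import Rotation as R
def bp(c,u,v,z):
    p=camera_params(c);M=R.from_rotvec(p["rvec"]).as_matrix();t=p["tvec"]
    o=-M.T@t;d=M.T@np.linalg.inv(p["camera_matrix"])@[u,v,1]
    return o+d*(z-o[2])/d[2]
def pj(c,P):
    p=camera_params(c);return cv2.projectPoints(np.float64([P]),p["rvec"],p["tvec"],p["camera_matrix"],None)[0].ravel()
E
python3 - <<'E'
from h import *
np.set_printoptions(precision=4,suppress=True)
for n,u,v,z in[("barL",210,216,.14),("barR",380,216.5,.14),("oK",222,190.5,.148),("gK",367,190.5,.148),("tub",264,163,.05),("lid",335,172,.006),("bottle",482,172,.1),("bottletop",494,159,.17),("helmet",155,180,.07)]:
    print(n,bp("top",u,v,z))
g=grab_frame("top")[130:250,190:400]; g=cv2.resize(g,None,fx=3.8,fy=3.8,interpolation=cv2.INTER_CUBIC);cv2.imwrite("pics/c1.png",g)
s=grab_frame("side")[140:290,220:390]; cv2.imwrite("pics/c2.png",cv2.resize(s,None,fx=4,fy=4,interpolation=cv2.INTER_CUBIC))
print(R.from_quat(observe()["eef_rot"]).as_matrix())
E
```

```text
barL [0.5354 0.2811 0.14  ]
barR [ 0.5252 -0.1355  0.14  ]
oK [0.5973 0.2516 0.148 ]
gK [ 0.5896 -0.1057  0.148 ]
tub [0.6975 0.1581 0.05  ]
lid [ 0.6813 -0.0351  0.006 ]
bottle [ 0.6451 -0.4114  0.1   ]
bottletop [ 0.6573 -0.4195  0.17  ]
helmet [0.6503 0.443  0.07  ]
[[-0.      0.3782 -0.9257]
 [-0.     -0.9257 -0.3782]
 [-1.      0.      0.    ]]
```

View pics/c1.png

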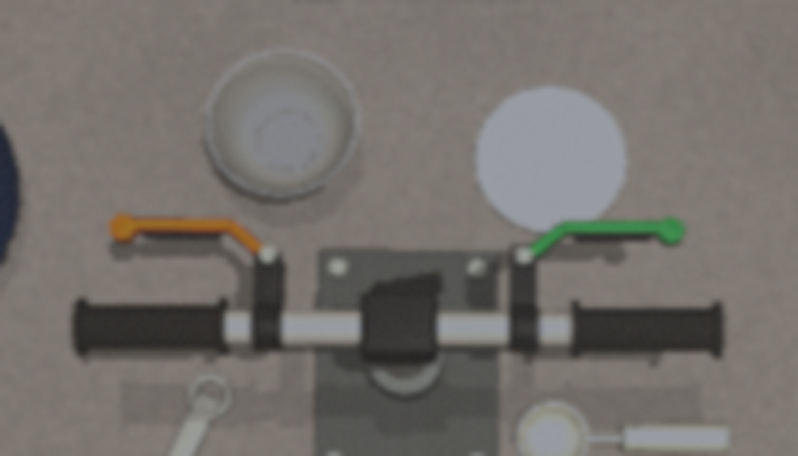

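View pics/c2.png

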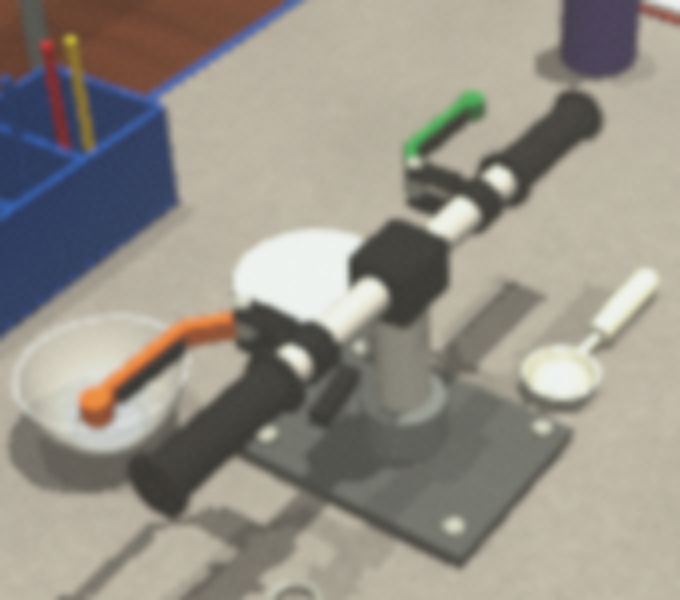

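The bar's 417 mm span matches the grip ends (2×208 mm). The middle is at about (0.530, 0.073) with a yaw of about −0.0245 rad. That puts the press points at about (0.604, 0.230) for orange and (0.597, −0.088) for green. I'll close the fingers and turn so tool y lies along handlebar +x and tool z along −y, raising the tool meanwhile.

```bash
python3 -m jog '[{"tx":-0.5,"ax":-0.165,"hand":1},{"tx":-0.5,"ax":-0.165,"hand":1},{"tx":-0.5,"ax":-0.165,"hand":1},{"tx":-0.5,"ax":-0.165,"hand":1},{"tx":-0.5,"ax":-0.165,"hand":1},{"tx":-0.5,"ax":-0.165,"hand":1},{"ax":-0.168,"hand":1},{"hand":1}]' 10
python3 - <<'E'
from h import *
print(R.from_quat(observe()["eef_rot"]).as_matrix().round(3),observe()["joint_positions"].round(2))
E
```

```text
[[-0.     0.378 -0.926]
 [-0.    -0.926 -0.378]
 [-1.     0.     0.   ]] [ 1.45  0.5  -0.43  1.55  0.22  1.14 -0.21]validation failed for argument at $[0]...
```

```bash
python3 -m jog '[{"tx":-0.5,"ty":0,"tz":0,"ax":-0.165,"ay":0,"az":0,"hand":1},{"tx":-0.5,"ty":0,"tz":0,"ax":-0.165,"ay":0,"az":0,"hand":1},{"tx":-0.5,"ty":0,"tz":0,"ax":-0.165,"ay":0,"az":0,"hand":1},{"tx":-0.5,"ty":0,"tz":0,"ax":-0.165,"ay":0,"az":0,"hand":1},{"tx":-0.5,"ty":0,"tz":0,"ax":-0.165,"ay":0,"az":0,"hand":1},{"tx":-0.5,"ty":0,"tz":0,"ax":-0.165,"ay":0,"az":0,"hand":1},{"tx":0,"ty":0,"tz":0,"ax":-0.168,"ay":0,"az":0,"hand":1},{"tx":0,"ty":0,"tz":0,"ax":0,"ay":0,"az":0,"hand":1}]' 10
python3 - <<'E'
from h import *
print(R.from_quat(observe()["eef_rot"]).as_matrix().round(3),observe()["joint_positions"].round(2))
E
```

```text
t: 1.9
tcp_pos: [0.2457, -0.6018, 0.2567]
eef_rot: [0.507, 0.493, -0.507, 0.493]
ft_force: [-0.1, 0.0, 0.7]
gripper_width: 0.178
[[ 0.     1.    -0.027]
 [ 0.    -0.027 -1.   ]
 [-1.     0.    -0.   ]] [ 1.61  0.53 -0.68  1.51  0.34  1.22  0.86]
```

```bash
python3 -m jog '[{"tx":0,"ty":2,"tz":-5,"ax":0,"ay":0,"az":0,"hand":1},{"tx":0,"ty":2.5,"tz":-5,"ax":0,"ay":0,"az":0,"hand":1},{"tx":0,"ty":2.5,"tz":-5,"ax":0,"ay":0,"az":0,"hand":1},{"tx":0,"ty":2.5,"tz":-5,"ax":0,"ay":0,"az":0,"hand":1},{"tx":0,"ty":2.5,"tz":-5,"ax":0,"ay":0,"az":0,"hand":1},{"tx":0,"ty":2.5,"tz":-5,"ax":0,"ay":0,"az":0,"hand":1},{"tx":0,"ty":2.5,"tz":-5,"ax":0,"ay":0,"az":0,"hand":1},{"tx":0,"ty":2.5,"tz":-5,"ax":0,"ay":0,"az":0,"hand":1}]'
python3 - <<'E'
from h import *
print(R.from_quat(observe()["eef_rot"]).as_matrix().round(3),observe()["joint_positions"].round(2))
E
```

```text
t: 2.9
tcp_pos: [0.4514, -0.2053, 0.2571]
eef_rot: [-0.507, -0.492, 0.507, -0.493]
ft_force: [0.4, -1.0, -0.4]
gripper_width: 0.006
[[ 0.001  1.    -0.03 ]
 [-0.001 -0.03  -1.   ]
 [-1.     0.001  0.001]] [ 1.15  0.26 -0.9   1.88  0.23  1.1   0.13]
```

```bash
python3 -m jog '[{"tx":0,"ty":2.4,"tz":-5.5,"ax":0,"ay":0,"az":0,"hand":1},{"tx":0,"ty":2.4,"tz":-5.5,"ax":0,"ay":0,"az":0,"hand":1},{"tx":0,"ty":2.4,"tz":-5.5,"ax":0,"ay":0,"az":0,"hand":1},{"tx":0,"ty":2.4,"tz":-5.5,"ax":0,"ay":0,"az":0,"hand":1},{"tx":0,"ty":2.4,"tz":-5.5,"ax":0,"ay":0,"az":0,"hand":1},{"tx":0,"ty":2.4,"tz":-5.5,"ax":0,"ay":0,"az":0,"hand":1},{"tx":0,"ty":2.4,"tz":-5.5,"ax":0,"ay":0,"az":0,"hand":1},{"tx":0,"ty":2.4,"tz":-5.5,"ax":0,"ay":0,"az":0,"hand":1}]'
python3 - <<'E'
from h import *
print(R.from_quat(observe()["eef_rot"]).as_matrix().round(3),observe()["joint_positions"].round(2))
E
```

```text
t: 3.9
tcp_pos: [0.6545, 0.2298, 0.2565]
eef_rot: [-0.507, -0.492, 0.508, -0.493]
ft_force: [1.0, -0.9, 0.1]
gripper_width: 0.007
[[ 0.     1.    -0.03 ]
 [-0.001 -0.03  -1.   ]
 [-1.     0.     0.001]] [ 0.15  0.67 -0.86  1.38  0.5   1.32 -0.75]
```

```bash
python3 -m jog '[{"tx":2,"ty":0,"tz":0,"ax":0,"ay":0,"az":0,"hand":1},{"tx":2.5,"ty":0,"tz":0,"ax":0,"ay":0,"az":0,"hand":1},{"tx":2.5,"ty":0,"tz":0,"ax":0,"ay":0,"az":0,"hand":1},{"tx":2.5,"ty":0,"tz":0,"ax":0,"ay":0,"az":0,"hand":1},{"tx":2,"ty":0,"tz":0,"ax":0,"ay":0,"az":0,"hand":1},{"tx":1,"ty":0,"tz":0,"ax":0,"ay":0,"az":0,"hand":1},{"tx":0.6,"ty":0,"tz":0,"ax":0,"ay":0,"az":0,"hand":1},{"tx":0,"ty":0,"tz":0,"ax":0,"ay":0,"az":0,"hand":1}]'
python3 - <<'E'
from h import *
print(observe()["ft_force"])
a=cv2.resize(grab_frame("top")[150:230,180:300],(600,400),interpolation=cv2.INTER_CUBIC)
b=cv2.resize(grab_frame("side")[160:280,200:320],(400,400),interpolation=cv2.INTER_CUBIC)
cv2.imwrite("pics/d1.png",cv2.resize(np.hstack([a,b]),None,fx=.8,fy=.8))
E
```

```text
t: 4.9
tcp_pos: [0.6538, 0.2284, 0.1259]
eef_rot: [0.506, 0.494, -0.506, 0.494]
ft_force: [0.4, 0.1, -0.4]
gripper_width: 0.005
[ 0.40236967  0.05769699 -0.37008799]
```

View pics/d1.png

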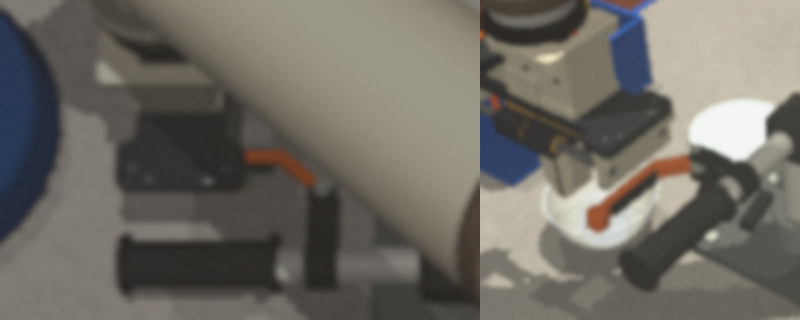

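The side view shows the closed fingertips beyond the orange blade's outer face, just above the tub and inboard of the knob. I'll approach slowly and watch the force.

```bash
python3 -m jog '[{"tx":0,"ty":-0.5,"tz":0,"ax":0,"ay":0,"az":0,"hand":1},{"tx":0,"ty":-0.5,"tz":0,"ax":0,"ay":0,"az":0,"hand":1},{"tx":0,"ty":-0.5,"tz":0,"ax":0,"ay":0,"az":0,"hand":1},{"tx":0,"ty":-0.3,"tz":0,"ax":0,"ay":0,"az":0,"hand":1},{"tx":0,"ty":-0.3,"tz":0,"ax":0,"ay":0,"az":0,"hand":1},{"tx":0,"ty":-0.3,"tz":0,"ax":0,"ay":0,"az":0,"hand":1},{"tx":0,"ty":-0.3,"tz":0,"ax":0,"ay":0,"az":0,"hand":1},{"tx":0,"ty":0,"tz":0,"ax":0,"ay":0,"az":0,"hand":1}]'
python3 -m jog '[{"tx":0,"ty":-0.2,"tz":0,"ax":0,"ay":0,"az":0,"hand":1},{"tx":0,"ty":-0.2,"tz":0,"ax":0,"ay":0,"az":0,"hand":1},{"tx":0,"ty":-0.1,"tz":0,"ax":0,"ay":0,"az":0,"hand":1},{"tx":0,"ty":0,"tz":0,"ax":0,"ay":0,"az":0,"hand":1},{"tx":0,"ty":0,"tz":0,"ax":0,"ay":0,"az":0,"hand":1},{"tx":0,"ty":0,"tz":0,"ax":0,"ay":0,"az":0,"hand":1},{"tx":0,"ty":0,"tz":0,"ax":0,"ay":0,"az":0,"hand":1},{"tx":0,"ty":0,"tz":0,"ax":0,"ay":0,"az":0,"hand":1}]'
```

```text
t: 6.0
tcp_pos: [0.6265, 0.2291, 0.1258]
eef_rot: [-0.506, -0.494, 0.506, -0.494]
ft_force: [-1.0, 0.1, -0.1]
gripper_width: 0.007
t: 7.0
tcp_pos: [0.6218, 0.2294, 0.1258]
eef_rot: [0.506, 0.494, -0.506, 0.494]
ft_force: [4.6, 1.5, -1.2]
gripper_width: 0.005
```

```bash
python3 -m jog '[{"tx":0,"ty":-0.3,"tz":0,"ax":0,"ay":0,"az":0,"hand":1},{"tx":0,"ty":-0.3,"tz":0,"ax":0,"ay":0,"az":0,"hand":1},{"tx":0,"ty":-0.3,"tz":0,"ax":0,"ay":0,"az":0,"hand":1},{"tx":0,"ty":-0.3,"tz":0,"ax":0,"ay":0,"az":0,"hand":1},{"tx":0,"ty":-0.2,"tz":0,"ax":0,"ay":0,"az":0,"hand":1},{"tx":0,"ty":-0.2,"tz":0,"ax":0,"ay":0,"az":0,"hand":1},{"tx":0,"ty":0,"tz":0,"ax":0,"ay":0,"az":0,"hand":1},{"tx":0,"ty":0,"tz":0,"ax":0,"ay":0,"az":0,"hand":1}]'
python3 -m jog '[{"tx":0,"ty":-0.1,"tz":0,"ax":0,"ay":0,"az":0,"hand":1},{"tx":0,"ty":0,"tz":0,"ax":0,"ay":0,"az":0,"hand":1},{"tx":0,"ty":-0.1,"tz":0,"ax":0,"ay":0,"az":0,"hand":1},{"tx":0,"ty":0,"tz":0,"ax":0,"ay":0,"az":0,"hand":1},{"tx":0,"ty":0,"tz":0,"ax":0,"ay":0,"az":0,"hand":1},{"tx":0,"ty":0,"tz":0,"ax":0,"ay":0,"az":0,"hand":1},{"tx":0,"ty":0,"tz":0,"ax":0,"ay":0,"az":0,"hand":1},{"tx":0,"ty":0,"tz":0,"ax":0,"ay":0,"az":0,"hand":1}]'
```

```text
t: 8.0
tcp_pos: [0.6073, 0.2326, 0.1267]
eef_rot: [0.508, 0.494, -0.504, 0.494]
ft_force: [7.6, 6.8, -2.9]
gripper_width: 0.004
t: 9.0
tcp_pos: [0.6055, 0.2329, 0.1268]
eef_rot: [0.508, 0.494, -0.503, 0.494]
ft_force: [8.2, 6.9, -3.9]
gripper_width: 0.005
```

```bash
python3 -m jog '[{"tx":0,"ty":-0.1,"tz":0,"ax":0,"ay":0,"az":0,"hand":1},{"tx":0,"ty":0,"tz":0,"ax":0,"ay":0,"az":0,"hand":1},{"tx":0,"ty":-0.1,"tz":0,"ax":0,"ay":0,"az":0,"hand":1},{"tx":0,"ty":0,"tz":0,"ax":0,"ay":0,"az":0,"hand":1},{"tx":0,"ty":-0.1,"tz":0,"ax":0,"ay":0,"az":0,"hand":1},{"tx":0,"ty":0,"tz":0,"ax":0,"ay":0,"az":0,"hand":1},{"tx":0,"ty":0,"tz":0,"ax":0,"ay":0,"az":0,"hand":1},{"tx":0,"ty":0,"tz":0,"ax":0,"ay":0,"az":0,"hand":1}]'
python3 -m jog '[{"tx":0,"ty":-0.1,"tz":0,"ax":0,"ay":0,"az":0,"hand":1},{"tx":0,"ty":0,"tz":0,"ax":0,"ay":0,"az":0,"hand":1},{"tx":0,"ty":-0.1,"tz":0,"ax":0,"ay":0,"az":0,"hand":1},{"tx":0,"ty":0,"tz":0,"ax":0,"ay":0,"az":0,"hand":1},{"tx":0,"ty":0,"tz":0,"ax":0,"ay":0,"az":0,"hand":1},{"tx":0,"ty":0,"tz":0,"ax":0,"ay":0,"az":0,"hand":1},{"tx":0,"ty":0,"tz":0,"ax":0,"ay":0,"az":0,"hand":1},{"tx":0,"ty":0,"tz":0,"ax":0,"ay":0,"az":0,"hand":1}]'
```

```text
t: 10.0
tcp_pos: [0.6026, 0.2333, 0.1268]
eef_rot: [0.509, 0.494, -0.503, 0.494]
ft_force: [9.0, 8.6, -5.5]
gripper_width: 0.007
t: 11.0
tcp_pos: [0.6007, 0.2335, 0.1268]
eef_rot: [0.509, 0.494, -0.503, 0.494]
ft_force: [9.5, 8.6, -5.4]
gripper_width: 0.004
```

```bash
python3 -m jog '[{"tx":0,"ty":-0.1,"tz":0,"ax":0,"ay":0,"az":0,"hand":1},{"tx":0,"ty":0,"tz":0,"ax":0,"ay":0,"az":0,"hand":1},{"tx":0,"ty":-0.1,"tz":0,"ax":0,"ay":0,"az":0,"hand":1},{"tx":0,"ty":0,"tz":0,"ax":0,"ay":0,"az":0,"hand":1},{"tx":0,"ty":0,"tz":0,"ax":0,"ay":0,"az":0,"hand":1},{"tx":0,"ty":0,"tz":0,"ax":0,"ay":0,"az":0,"hand":1},{"tx":0,"ty":0,"tz":0,"ax":0,"ay":0,"az":0,"hand":1},{"tx":0,"ty":0,"tz":0,"ax":0,"ay":0,"az":0,"hand":1}]'
```

```text
t: 12.0
tcp_pos: [0.5993, 0.2336, 0.1269]
eef_rot: [0.509, 0.494, -0.503, 0.494]
ft_force: [10.9, 9.3, -7.4]
gripper_width: 0.009
```

```bash
python3 -m jog '[{"tx":0,"ty":-0.1,"tz":0,"ax":0,"ay":0,"az":0,"hand":1},{"tx":0,"ty":0,"tz":0,"ax":0,"ay":0,"az":0,"hand":1},{"tx":0,"ty":-0.1,"tz":0,"ax":0,"ay":0,"az":0,"hand":1},{"tx":0,"ty":0,"tz":0,"ax":0,"ay":0,"az":0,"hand":1},{"tx":0,"ty":0,"tz":0,"ax":0,"ay":0,"az":0,"hand":1},{"tx":0,"ty":0,"tz":0,"ax":0,"ay":0,"az":0,"hand":1},{"tx":0,"ty":0,"tz":0,"ax":0,"ay":0,"az":0,"hand":1},{"tx":0,"ty":0,"tz":0,"ax":0,"ay":0,"az":0,"hand":1}]'
python3 - <<'E'
from h import *
a=cv2.resize(grab_frame("top")[150:230,180:300],(600,400),interpolation=cv2.INTER_CUBIC)
b=cv2.resize(grab_frame("side")[180:280,220:320],(400,400),interpolation=cv2.INTER_CUBIC)
cv2.imwrite("pics/d2.png",cv2.resize(np.hstack([a,b]),None,fx=.8,fy=.8))
E
```

```text
t: 13.0
tcp_pos: [0.5991, 0.2336, 0.1271]
eef_rot: [0.51, 0.494, -0.502, 0.494]
ft_force: [15.8, 10.2, -8.7]
gripper_width: 0.007
```

View pics/d2.png

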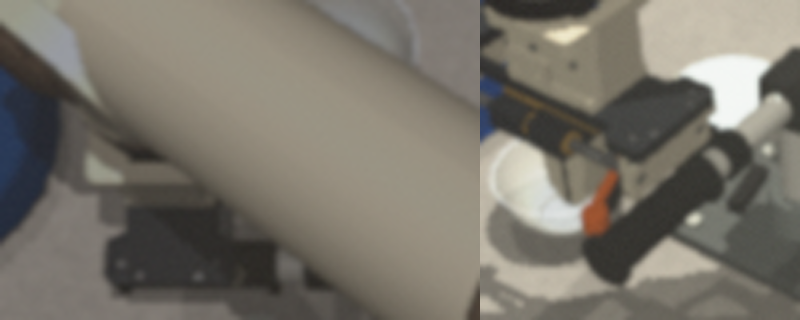

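The side view shows the orange lever swung in close to the grip, with the fingers still on its outer face. The tool has stopped advancing and the force rose 5 N, so it's at the stop. I'll hold about 1.6 s more, then release.

```bash
python3 -m jog '[{"tx":0,"ty":0,"tz":0,"ax":0,"ay":0,"az":0,"hand":1},{"tx":0,"ty":0,"tz":0,"ax":0,"ay":0,"az":0,"hand":1},{"tx":0,"ty":0,"tz":0,"ax":0,"ay":0,"az":0,"hand":1},{"tx":0,"ty":0,"tz":0,"ax":0,"ay":0,"az":0,"hand":1},{"tx":0,"ty":0,"tz":0,"ax":0,"ay":0,"az":0,"hand":1},{"tx":0,"ty":0,"tz":0,"ax":0,"ay":0,"az":0,"hand":1},{"tx":0,"ty":0,"tz":0,"ax":0,"ay":0,"az":0,"hand":1},{"tx":0,"ty":0,"tz":0,"ax":0,"ay":0,"az":0,"hand":1}]'
python3 -m jog '[{"tx":0,"ty":0,"tz":0,"ax":0,"ay":0,"az":0,"hand":1},{"tx":0,"ty":0,"tz":0,"ax":0,"ay":0,"az":0,"hand":1},{"tx":0,"ty":0,"tz":0,"ax":0,"ay":0,"az":0,"hand":1},{"tx":0,"ty":0,"tz":0,"ax":0,"ay":0,"az":0,"hand":1},{"tx":0,"ty":0,"tz":0,"ax":0,"ay":0,"az":0,"hand":1},{"tx":0,"ty":0.4,"tz":0,"ax":0,"ay":0,"az":0,"hand":1},{"tx":0,"ty":0.4,"tz":0,"ax":0,"ay":0,"az":0,"hand":1},{"tx":0,"ty":0.4,"tz":0,"ax":0,"ay":0,"az":0,"hand":1}]'
python3 -m jog '[{"tx":0,"ty":0.5,"tz":0,"ax":0,"ay":0,"az":0,"hand":1},{"tx":0,"ty":0.5,"tz":0,"ax":0,"ay":0,"az":0,"hand":1},{"tx":0,"ty":0.5,"tz":0,"ax":0,"ay":0,"az":0,"hand":1},{"tx":0,"ty":0.5,"tz":0,"ax":0,"ay":0,"az":0,"hand":1},{"tx":0,"ty":0.8,"tz":0,"ax":0,"ay":0,"az":0,"hand":1},{"tx":0,"ty":0.8,"tz":0,"ax":0,"ay":0,"az":0,"hand":1},{"tx":0,"ty":0.6,"tz":0,"ax":0,"ay":0,"az":0,"hand":1},{"tx":0,"ty":0,"tz":0,"ax":0,"ay":0,"az":0,"hand":1}]'
python3 - <<'E'
from h import *
b=cv2.resize(grab_frame("side")[180:280,220:320],(400,400),interpolation=cv2.INTER_CUBIC)
cv2.imwrite("pics/d3.png",b); print(R.from_quat(observe()["eef_rot"]).as_matrix().round(3))
E
```

```text
t: 14.1
tcp_pos: [0.5991, 0.2336, 0.1271]
eef_rot: [0.51, 0.494, -0.502, 0.494]
ft_force: [15.7, 10.7, -9.0]
gripper_width: 0.002
t: 15.1
tcp_pos: [0.6086, 0.2323, 0.1268]
eef_rot: [0.508, 0.494, -0.504, 0.494]
ft_force: [7.5, 5.9, -1.9]
gripper_width: 0.007
t: 16.1
tcp_pos: [0.6491, 0.2284, 0.1255]
eef_rot: [-0.506, -0.494, 0.506, -0.494]
ft_force: [0.1, -0.8, -0.1]
gripper_width: 0.006
[[-0.     1.    -0.025]
 [ 0.    -0.025 -1.   ]
 [-1.    -0.    -0.   ]]
```

View pics/d3.png

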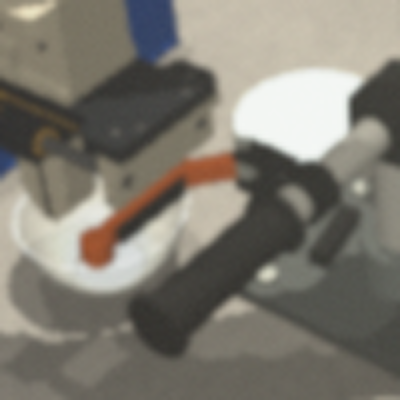

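The picture shows the orange lever back at rest, knob at about (97,245) in the crop, and the fingers clear. I'll lift, cross 31.7 cm to the green side and descend.

```bash
python3 -m jog '[{"tx":-3,"ty":0,"tz":0,"ax":0,"ay":0,"az":0,"hand":1},{"tx":-4,"ty":0,"tz":0,"ax":0,"ay":0,"az":0,"hand":1},{"tx":-3,"ty":0,"tz":0,"ax":0,"ay":0,"az":0,"hand":1},{"tx":0,"ty":0,"tz":4,"ax":0,"ay":0,"az":0,"hand":1},{"tx":0,"ty":0,"tz":5,"ax":0,"ay":0,"az":0,"hand":1},{"tx":0,"ty":0,"tz":5,"ax":0,"ay":0,"az":0,"hand":1},{"tx":0,"ty":0,"tz":5,"ax":0,"ay":0,"az":0,"hand":1},{"tx":0,"ty":0,"tz":5,"ax":0,"ay":0,"az":0,"hand":1}]'
python3 -m jog '[{"tx":0,"ty":0,"tz":4,"ax":0,"ay":0,"az":0,"hand":1},{"tx":0,"ty":0,"tz":3.7,"ax":0,"ay":0,"az":0,"hand":1},{"tx":0,"ty":0,"tz":0,"ax":0,"ay":0,"az":0,"hand":1},{"tx":2,"ty":0,"tz":0,"ax":0,"ay":0,"az":0,"hand":1},{"tx":2,"ty":0,"tz":0,"ax":0,"ay":0,"az":0,"hand":1},{"tx":0,"ty":0,"tz":0,"ax":0,"ay":0,"az":0,"hand":1},{"tx":0,"ty":0,"tz":0,"ax":0,"ay":0,"az":0,"hand":1},{"tx":0,"ty":0,"tz":0,"ax":0,"ay":0,"az":0,"hand":1}]'
```

```text
t: 17.15
tcp_pos: [0.6422, -0.0129, 0.2259]
eef_rot: [-0.506, -0.494, 0.506, -0.494]
ft_force: [1.3, 0.2, -0.6]
gripper_width: 0.004
t: 18.15
tcp_pos: [0.6413, -0.0879, 0.1864]
eef_rot: [0.506, 0.494, -0.506, 0.494]
ft_force: [-0.1, -0.2, -0.2]
gripper_width: 0.007
```

```bash
python3 -m jog '[{"tx":1.5,"ty":0,"tz":0,"ax":0,"ay":0,"az":0,"hand":1},{"tx":1.5,"ty":0,"tz":0,"ax":0,"ay":0,"az":0,"hand":1},{"tx":1,"ty":0,"tz":0,"ax":0,"ay":0,"az":0,"hand":1},{"tx":1,"ty":0,"tz":0,"ax":0,"ay":0,"az":0,"hand":1},{"tx":0.6,"ty":0,"tz":0,"ax":0,"ay":0,"az":0,"hand":1},{"tx":0.4,"ty":0,"tz":0,"ax":0,"ay":0,"az":0,"hand":1},{"tx":0,"ty":0,"tz":0,"ax":0,"ay":0,"az":0,"hand":1},{"tx":0,"ty":0,"tz":0,"ax":0,"ay":0,"az":0,"hand":1}]'
python3 - <<'E'
from h import *
a=cv2.resize(grab_frame("top")[150:230,290:410],(600,400),interpolation=cv2.INTER_CUBIC)
b=cv2.resize(grab_frame("side")[120:220,280:380],(400,400),interpolation=cv2.INTER_CUBIC)
cv2.imwrite("pics/d4.png",cv2.resize(np.hstack([a,b]),None,fx=.8,fy=.8))
E
```

```text
t: 19.15
tcp_pos: [0.6411, -0.0884, 0.1262]
eef_rot: [0.506, 0.493, -0.506, 0.494]
ft_force: [0.8, 0.0, 0.1]
gripper_width: 0.005
```

View pics/d4.png

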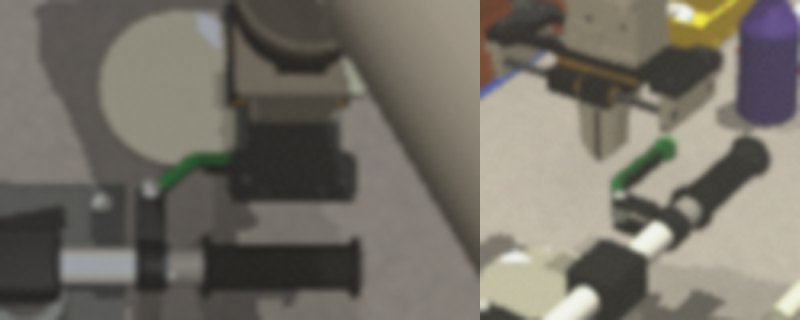

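The fingertips are down beyond the green blade, clear of the lid and the bottle. I'll press the same way.

```bash
python3 -m jog '[{"tx":0,"ty":-0.5,"tz":0,"ax":0,"ay":0,"az":0,"hand":1},{"tx":0,"ty":-0.5,"tz":0,"ax":0,"ay":0,"az":0,"hand":1},{"tx":0,"ty":-0.4,"tz":0,"ax":0,"ay":0,"az":0,"hand":1},{"tx":0,"ty":-0.3,"tz":0,"ax":0,"ay":0,"az":0,"hand":1},{"tx":0,"ty":-0.3,"tz":0,"ax":0,"ay":0,"az":0,"hand":1},{"tx":0,"ty":-0.3,"tz":0,"ax":0,"ay":0,"az":0,"hand":1},{"tx":0,"ty":-0.3,"tz":0,"ax":0,"ay":0,"az":0,"hand":1},{"tx":0,"ty":-0.2,"tz":0,"ax":0,"ay":0,"az":0,"hand":1}]'
python3 -m jog '[{"tx":0,"ty":-0.3,"tz":0,"ax":0,"ay":0,"az":0,"hand":1},{"tx":0,"ty":-0.3,"tz":0,"ax":0,"ay":0,"az":0,"hand":1},{"tx":0,"ty":-0.3,"tz":0,"ax":0,"ay":0,"az":0,"hand":1},{"tx":0,"ty":-0.3,"tz":0,"ax":0,"ay":0,"az":0,"hand":1},{"tx":0,"ty":-0.2,"tz":0,"ax":0,"ay":0,"az":0,"hand":1},{"tx":0,"ty":-0.2,"tz":0,"ax":0,"ay":0,"az":0,"hand":1},{"tx":0,"ty":0,"tz":0,"ax":0,"ay":0,"az":0,"hand":1},{"tx":0,"ty":0,"tz":0,"ax":0,"ay":0,"az":0,"hand":1}]'
```

```text
t: 20.25
tcp_pos: [0.6135, -0.0879, 0.1259]
eef_rot: [0.507, 0.493, -0.506, 0.494]
ft_force: [2.6, -0.1, -1.4]
gripper_width: 0.003
t: 21.25
tcp_pos: [0.5986, -0.0908, 0.1262]
eef_rot: [0.507, 0.491, -0.507, 0.495]
ft_force: [6.8, -6.8, -3.4]
gripper_width: 0.005
```

```bash
python3 -m jog '[{"tx":0,"ty":-0.1,"tz":0,"ax":0,"ay":0,"az":0,"hand":1},{"tx":0,"ty":0,"tz":0,"ax":0,"ay":0,"az":0,"hand":1},{"tx":0,"ty":-0.1,"tz":0,"ax":0,"ay":0,"az":0,"hand":1},{"tx":0,"ty":0,"tz":0,"ax":0,"ay":0,"az":0,"hand":1},{"tx":0,"ty":-0.1,"tz":0,"ax":0,"ay":0,"az":0,"hand":1},{"tx":0,"ty":0,"tz":0,"ax":0,"ay":0,"az":0,"hand":1},{"tx":0,"ty":0,"tz":0,"ax":0,"ay":0,"az":0,"hand":1},{"tx":0,"ty":0,"tz":0,"ax":0,"ay":0,"az":0,"hand":1}]'
```

```text
t: 22.25
tcp_pos: [0.5958, -0.091, 0.1263]
eef_rot: [0.507, 0.491, -0.507, 0.495]
ft_force: [7.2, -6.9, -3.1]
gripper_width: 0.005
```

```bash
python3 -m jog '[{"tx":0,"ty":-0.1,"tz":0,"ax":0,"ay":0,"az":0,"hand":1},{"tx":0,"ty":0,"tz":0,"ax":0,"ay":0,"az":0,"hand":1},{"tx":0,"ty":-0.1,"tz":0,"ax":0,"ay":0,"az":0,"hand":1},{"tx":0,"ty":0,"tz":0,"ax":0,"ay":0,"az":0,"hand":1},{"tx":0,"ty":-0.1,"tz":0,"ax":0,"ay":0,"az":0,"hand":1},{"tx":0,"ty":0,"tz":0,"ax":0,"ay":0,"az":0,"hand":1},{"tx":0,"ty":0,"tz":0,"ax":0,"ay":0,"az":0,"hand":1},{"tx":0,"ty":0,"tz":0,"ax":0,"ay":0,"az":0,"hand":1}]'
```

```text
t: 23.25
tcp_pos: [0.593, -0.0912, 0.1263]
eef_rot: [0.507, 0.491, -0.507, 0.495]
ft_force: [7.4, -8.2, -2.9]
gripper_width: 0.006
```

```bash
python3 -m jog '[{"tx":0,"ty":-0.1,"tz":0,"ax":0,"ay":0,"az":0,"hand":1},{"tx":0,"ty":0,"tz":0,"ax":0,"ay":0,"az":0,"hand":1},{"tx":0,"ty":-0.1,"tz":0,"ax":0,"ay":0,"az":0,"hand":1},{"tx":0,"ty":0,"tz":0,"ax":0,"ay":0,"az":0,"hand":1},{"tx":0,"ty":0,"tz":0,"ax":0,"ay":0,"az":0,"hand":1},{"tx":0,"ty":0,"tz":0,"ax":0,"ay":0,"az":0,"hand":1},{"tx":0,"ty":0,"tz":0,"ax":0,"ay":0,"az":0,"hand":1},{"tx":0,"ty":0,"tz":0,"ax":0,"ay":0,"az":0,"hand":1}]'
```

```text
t: 24.25
tcp_pos: [0.5911, -0.0913, 0.1263]
eef_rot: [0.507, 0.491, -0.507, 0.495]
ft_force: [7.8, -7.4, -4.0]
gripper_width: 0.004
```

```bash
python3 -m jog '[{"tx":0,"ty":-0.1,"tz":0,"ax":0,"ay":0,"az":0,"hand":1},{"tx":0,"ty":0,"tz":0,"ax":0,"ay":0,"az":0,"hand":1},{"tx":0,"ty":-0.1,"tz":0,"ax":0,"ay":0,"az":0,"hand":1},{"tx":0,"ty":0,"tz":0,"ax":0,"ay":0,"az":0,"hand":1},{"tx":0,"ty":0,"tz":0,"ax":0,"ay":0,"az":0,"hand":1},{"tx":0,"ty":0,"tz":0,"ax":0,"ay":0,"az":0,"hand":1},{"tx":0,"ty":0,"tz":0,"ax":0,"ay":0,"az":0,"hand":1},{"tx":0,"ty":0,"tz":0,"ax":0,"ay":0,"az":0,"hand":1}]'
```

```text
t: 25.25
tcp_pos: [0.5892, -0.0913, 0.1263]
eef_rot: [0.507, 0.491, -0.507, 0.495]
ft_force: [9.2, -7.8, -4.0]
gripper_width: 0.002
```

```bash
python3 -m jog '[{"tx":0,"ty":-0.1,"tz":0,"ax":0,"ay":0,"az":0,"hand":1},{"tx":0,"ty":0,"tz":0,"ax":0,"ay":0,"az":0,"hand":1},{"tx":0,"ty":-0.1,"tz":0,"ax":0,"ay":0,"az":0,"hand":1},{"tx":0,"ty":0,"tz":0,"ax":0,"ay":0,"az":0,"hand":1},{"tx":0,"ty":0,"tz":0,"ax":0,"ay":0,"az":0,"hand":1},{"tx":0,"ty":0,"tz":0,"ax":0,"ay":0,"az":0,"hand":1},{"tx":0,"ty":0,"tz":0,"ax":0,"ay":0,"az":0,"hand":1},{"tx":0,"ty":0,"tz":0,"ax":0,"ay":0,"az":0,"hand":1}]'
```

```text
t: 26.25
tcp_pos: [0.5881, -0.0913, 0.1264]
eef_rot: [0.508, 0.49, -0.506, 0.496]
ft_force: [10.6, -7.7, -6.8]
gripper_width: 0.008
```

```bash
python3 -m jog '[{"tx":0,"ty":-0.1,"tz":0,"ax":0,"ay":0,"az":0,"hand":1},{"tx":0,"ty":0,"tz":0,"ax":0,"ay":0,"az":0,"hand":1},{"tx":0,"ty":-0.1,"tz":0,"ax":0,"ay":0,"az":0,"hand":1},{"tx":0,"ty":0,"tz":0,"ax":0,"ay":0,"az":0,"hand":1},{"tx":0,"ty":0,"tz":0,"ax":0,"ay":0,"az":0,"hand":1},{"tx":0,"ty":0,"tz":0,"ax":0,"ay":0,"az":0,"hand":1},{"tx":0,"ty":0,"tz":0,"ax":0,"ay":0,"az":0,"hand":1},{"tx":0,"ty":0,"tz":0,"ax":0,"ay":0,"az":0,"hand":1}]'
```

```text
t: 27.25
tcp_pos: [0.5879, -0.0913, 0.1267]
eef_rot: [0.509, 0.489, -0.505, 0.496]
ft_force: [15.2, -7.8, -9.1]
gripper_width: 0.008
```

The green lever is firm at its stop, with a 5 N rise and no advance. I'll hold, release, back off and lift.

```bash
python3 -m jog '[{"tx":0,"ty":0,"tz":0,"ax":0,"ay":0,"az":0,"hand":1},{"tx":0,"ty":0,"tz":0,"ax":0,"ay":0,"az":0,"hand":1},{"tx":0,"ty":0,"tz":0,"ax":0,"ay":0,"az":0,"hand":1},{"tx":0,"ty":0,"tz":0,"ax":0,"ay":0,"az":0,"hand":1},{"tx":0,"ty":0,"tz":0,"ax":0,"ay":0,"az":0,"hand":1},{"tx":0,"ty":0,"tz":0,"ax":0,"ay":0,"az":0,"hand":1},{"tx":0,"ty":0,"tz":0,"ax":0,"ay":0,"az":0,"hand":1},{"tx":0,"ty":0,"tz":0,"ax":0,"ay":0,"az":0,"hand":1}]'
python3 -m jog '[{"tx":0,"ty":0,"tz":0,"ax":0,"ay":0,"az":0,"hand":1},{"tx":0,"ty":0,"tz":0,"ax":0,"ay":0,"az":0,"hand":1},{"tx":0,"ty":0,"tz":0,"ax":0,"ay":0,"az":0,"hand":1},{"tx":0,"ty":0,"tz":0,"ax":0,"ay":0,"az":0,"hand":1},{"tx":0,"ty":0,"tz":0,"ax":0,"ay":0,"az":0,"hand":1},{"tx":0,"ty":0.4,"tz":0,"ax":0,"ay":0,"az":0,"hand":1},{"tx":0,"ty":0.4,"tz":0,"ax":0,"ay":0,"az":0,"hand":1},{"tx":0,"ty":0.4,"tz":0,"ax":0,"ay":0,"az":0,"hand":1}]'
python3 -m jog '[{"tx":0,"ty":0.5,"tz":0,"ax":0,"ay":0,"az":0,"hand":1},{"tx":0,"ty":0.5,"tz":0,"ax":0,"ay":0,"az":0,"hand":1},{"tx":0,"ty":0.5,"tz":0,"ax":0,"ay":0,"az":0,"hand":1},{"tx":0,"ty":0.5,"tz":0,"ax":0,"ay":0,"az":0,"hand":1},{"tx":0,"ty":0.8,"tz":0,"ax":0,"ay":0,"az":0,"hand":1},{"tx":0,"ty":0.8,"tz":0,"ax":0,"ay":0,"az":0,"hand":1},{"tx":0,"ty":0.8,"tz":0,"ax":0,"ay":0,"az":0,"hand":1},{"tx":0,"ty":0,"tz":0,"ax":0,"ay":0,"az":0,"hand":1}]'
python3 -m jog '[{"tx":-2,"ty":0,"tz":0,"ax":0,"ay":0,"az":0,"hand":1},{"tx":-3,"ty":0,"tz":0,"ax":0,"ay":0,"az":0,"hand":1},{"tx":-3,"ty":0,"tz":0,"ax":0,"ay":0,"az":0,"hand":1},{"tx":-3,"ty":0,"tz":0,"ax":0,"ay":0,"az":0,"hand":1},{"tx":-2,"ty":0,"tz":0,"ax":0,"ay":0,"az":0,"hand":1},{"tx":0,"ty":0,"tz":0,"ax":0,"ay":0,"az":0,"hand":1},{"tx":0,"ty":0,"tz":0,"ax":0,"ay":0,"az":0,"hand":1},{"tx":0,"ty":0,"tz":0,"ax":0,"ay":0,"az":0,"hand":1}]'
python3 - <<'E'
from h import *
cv2.imwrite("pics/e.png",np.hstack([cv2.resize(grab_frame("side")[100:400,80:400],(427,400)),cv2.resize(grab_frame("top")[130:290,110:260],(370,400))]))
E
```

```text
t: 28.25
tcp_pos: [0.5879, -0.0913, 0.1267]
eef_rot: [0.509, 0.489, -0.505, 0.496]
ft_force: [15.5, -8.6, -9.5]
gripper_width: 0.009
t: 29.25
tcp_pos: [0.5969, -0.091, 0.1262]
eef_rot: [0.507, 0.491, -0.507, 0.495]
ft_force: [6.1, -7.1, -3.6]
gripper_width: 0.005
t: 30.25
tcp_pos: [0.6393, -0.0881, 0.1256]
eef_rot: [0.506, 0.494, -0.506, 0.494]
ft_force: [0.5, -0.5, 0.1]
gripper_width: 0.003
t: 31.25
tcp_pos: [0.6379, -0.0885, 0.2543]
eef_rot: [-0.506, -0.494, 0.507, -0.493]
ft_force: [-0.3, 0.6, -0.3]
gripper_width: 0.005
```

View pics/e.png

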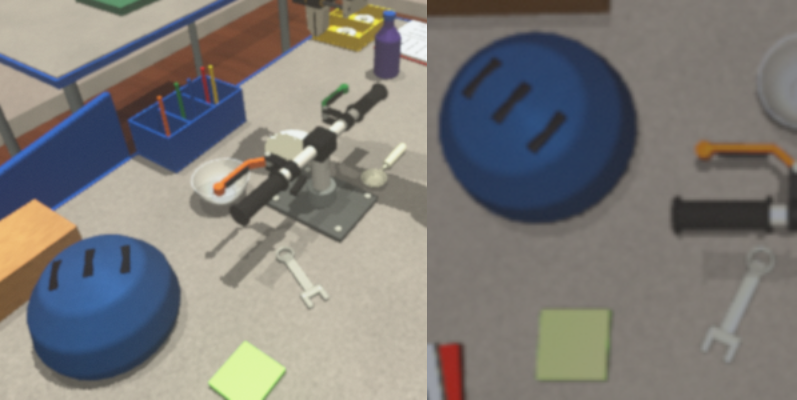

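Both levers are back at rest, the loose things are where they were, and the gripper is well clear.

```bash
python3 -c "
from workcell import *
print(job_done())"
```

```text
the job is handed in; nothing more can be done
None
```

I checked both levers, orange first and then green, and handed the job in; it reported no verdict. With the fingers shut, I pushed each lever in from its outer face until the tool stopped advancing and the force rose by about 5 N. I held each one for about 2.5 s, then let it spring back.

- **Force:** at the stops the wrist sensor read about 21 N in total on orange and 20 N on green. Lever angles can't be read directly, so I judged the stops from that rise, the roughly 24–26 mm of travel and, for orange, a picture.
- **Sideways load:** the sensor also showed about 8–10 N sideways and 9 N downward at full press. I put this down to friction on the turning blade. I did not check it further, and the total stayed well under the 40 N limit.
- **End state:** the last pictures show both levers back at rest. The loose things in view look unmoved, but I judged this by eye. I did not check the brake block or measure any positions. The gripper finished at 0.25 m height with about zero force, at about 31 s of the 67 s allowed.

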